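# Change over the specimen trays

### The arm

A 7-joint arm with a two-finger parallel gripper is mounted at the origin on a cart in front of the work surface, level with it; the furniture and walls round the work are solid. World frame = base frame: x ahead of the robot, y to its left, z up, the work surface at z = 0. Lengths are in m, angles in degrees, forces in N, time in s.
With the tool pointing down it reaches from about 0.4 to 0.925 m from the base axis. Payload 5.6 kg.
Tool frame: the origin (TCP) lies at the very end of the fingers, on their centre line; the grasp point (between the pads) lies 19 mm behind it; z points along the fingers, y is the line along which they close (so a half turn about z gives the same grasp; the last joint's range is limited). The gripper opens to 85 mm and grips with 20 to 120 N. Pads are 22 mm wide; open, the fingers measure 114 mm over their backs; the gripper's body (76 mm by 85 mm) begins 54 mm behind the grasp point. The pads swing forward as they close: fully open they stand 13 mm farther back than shut.
Start: joints at [-75.172, 26.786, -0.665, 91.828, 0.344, 61.387, -3.226], TCP at [0.193, 0.621, 0.231] pointing down, gripper open.
Joint ranges: [-144.91, 144.91], [-17.63, 115.5], [-89.93, 88.59], [15.96, 139.68], [-74.01, 254.01], [8.47, 105.57], [-167.45, 167.45]. Speed limits (degrees/s): [147.25, 147.25, 180, 180, 180, 180, 180].

### API

Orientations are given as [roll, pitch, yaw] about the fixed x, y, z axes, in that order (R = Rz(yaw) Ry(pitch) Rx(roll)).
In Python, from rig import manip gives the robot as it stands.
- The arm moves only by the tool move_arm, never from a script. Its argument "commands" is a list of rows, each a list of 7 numbers: the shift along the world's x, y, z in cm, then the turn, a rotation vector about the world's x, y, z in rad, then the opening in per cent of the stroke, from 0 (shut) to 100 (fully open). In form: [[dx, dy, dz, rx, ry, rz, grip], ...]. A call has exactly 10 rows; each row shifts and turns the commanded pose from where the row before left it; what a row does not reach is not made up. A row lasts 1/10 s, in which the tool goes at most 50 mm and 8.59 degrees, less where a joint would pass 70% of its speed; a pose out of reach is approached as far as the arm can. A call is refused whole if a number of a shift passes 5 or a number of a turn 0.15, either way. A call with a gripper value outside its range is refused whole. The fingers move at their own pace and stop on an object; "grip_force" is the grip in N (left out, the last holds). Time passes only in rows, so rows that do not move let the fingers close, or fill a call up. It gives the time, the measured TCP pose, the force, the opening and the grip force at its end, in the units of the state.
- manip.state(): the state, without advancing time (a new reading comes with each control period).
- manip.snapshot(name): name is "side" or "top" or "wrist"; returns a dict with "frame" (384x512x3 uint8, blue, green, red), "z_map" (384x512 float32, m along the optical axis (not along the pixel's ray), 0 where there is no reading), "camera_matrix" (3x3 intrinsics, pixels), "dist" ([k1, k2, p1, p2, k3] as OpenCV has them; the pictures are not rectified), "R" (3x3) and "t" (3): a world point X has camera coordinates R X + t. Camera axes: x right, y down, z forward; pixel columns grow to the right and rows downward; lengths in m; the calibration is good to about 2 mm. A picture is of the moment at which its call begins.
- manip.finish_job(): hands the job in; it is judged then, once.
Trained networks look in the newest picture that a camera, given by its name, has taken for a name from the list of things; names that differ only in an ending like _2 or _b are one class to them, and where a whole thing is asked for, a point or a joint stands for the part that bears it (a point fixed in the world has none). Each returns a list of dicts, best first, with "score" (0 to 1); they miss things now and then, are a little off and sometimes report something else, mostly with a low value. They report only what shows in the picture. A call takes as long as a camera call.
- manip.silhouettes(label, camera): "mask" (384x512 bool, what is visible of it).
- manip.spot_point(label, camera): "point" ([x, y, z] in m, in world coordinates, good to about 4 mm: a listed point, or the origin of a listed thing).
The state is a dict: "time_s": time; "joint_positions": joint angles; "qvel": joint speeds; "joint_efforts": joint torques, N m; "tcp_pos": TCP position; "orientation": TCP orientation; "wrist_force": force on the tool from outside, world axes, zero at the start; "moment": the same for the moment, N m; "width": finger opening in m; "gripper_force": force on a finger pad.
Only numpy, scipy, OpenCV 4.12 (cv2) and the standard library are available. Lean on these libraries where they do the work, as an engineer would, in place of code of your own. Each camera call takes 0.05 s, during which the arm holds its last target. There are 200 camera calls.

### The job

Change the two specimen trays over: first push the narrow tray, which stands open, fully home; then hook a fingertip behind the lip of the wide tray and draw it out all the way to its stop. Only push and pull with the fingertips: do not pinch or touch the wide tray's front plate, leave the slide holder lying in its tray without touching it, and do not disturb the other things on the bench.

Things in the scene. Friction and masses are not known exactly. Their poses are not given: they have to be found in the camera images.
- wide_module: fixed white tray unit, housing 150 (x) x 130 (y) x 52 mm high; origin at its underside's centre, x to its back, z up. Its 112 mm wide tray slides out along -x. Even shut, the tray sticks out of the housing and ends in an upright lip; between lip and housing lies an empty finger space, 46 mm deep when shut, floor 12 mm above the bench, no side walls, ended by a 10 mm high rib 50 mm behind the lip
- narrow_module: fixed white tray unit, housing 150 (x) x 80 (y) x 52 mm high; origin at its underside's centre, x to its back, z up. Its 62 mm wide tray slides out along -x. Even shut, the tray sticks out of the housing and ends in an upright lip; between lip and housing lies an empty finger space, 46 mm deep when shut, floor 12 mm above the bench, no side walls, ended by a 10 mm high rib 50 mm behind the lip
- wide_lip (a point): middle of the upper inner edge of the wide tray's lip, 40 mm above the bench; moves with the tray. Axes as the unit's: x into the housing, y along the lip, z up. The lip is 112 mm wide, 28 mm high above the tray floor; with the grey front plate on its outside 8 mm thick (outer face at x = -8 mm). At joint value 0 this point lies 121 mm in front of the unit's centre
- narrow_lip (a point): middle of the upper inner edge of the narrow tray's lip, 40 mm above the bench; moves with the tray. Axes as the unit's: x into the housing, y along the lip, z up. The lip is 62 mm wide, 28 mm high above the tray floor; with the grey front plate on its outside 8 mm thick (outer face at x = -8 mm). At joint value 0 this point lies 121 mm in front of the unit's centre
- wide_tray (a joint): how far the wide tray is drawn out, m: 0 fully home, 0.09 drawn out to its stop; light friction (about 1.5 N), stays where it is left
- narrow_tray (a joint): how far the narrow tray is drawn out, m: 0 fully home, 0.09 drawn out to its stop; light friction (about 1.5 N), stays where it is left
- mailer: loose slide holder 32 x 82 x 9 mm lying in the wide tray behind the cross rib, under the roof until the tray is drawn out; origin at the centre of its underside
- cuvette_case: loose white flat case 50 x 70 x 20 mm lying on the rear half of the wide unit's roof; origin at the centre of its underside; a bystander
- oil_bottle: loose brown dropper bottle, 31 mm across, 71 mm high, standing between the two units; origin at the centre of its underside; a bystander
- canister: loose white canister, 39 mm across, 56 mm high, standing on the rear half of the narrow unit's roof; origin at the centre of its underside; a bystander

How it is judged:
By the outcome, as a careful person would: the job done as asked, in the order asked, and still so for the second after the job is handed in, with the robot touching nothing.
It also fails if it takes over 40 s, if anything falls off the work surface, if the arm or the gripper's body presses on something with over 40 N, if the wrist force passes 120 N, or if a joint passes its speed limit or range.

## Working session

There is one attempt and no reset: what is moved stays moved. The work goes in short steps, Python scripts to look and compute and a tool call to move; the robot and the scene stay as the last step left them, time stands still between calls to the robot, and variables do not carry over. Pictures are saved under pics/ and viewed, at most 10 in all, crops included, and the job is handed in when it is done.

Besides the shell and the picture viewer there is one more tool, called after "Emit:" by a JSON object that holds its "method" and its "body", one argument or row to a line. move_arm: Moves the arm, as the interface text tells. Its arguments: {"type":"object","properties":{"commands":{"type":"array","items":{"type":"array","items":{"type":"number"}}},"grip_force":{"type":"number"}},"required":["commands"]}

```bash
mkdir -p pics; python3 - <<'E'
from rig import manip
import cv2,numpy as np
s=manip.state();print({k:np.round(s[k],3).tolist() for k in s})
for c in("top","side"):
    o=manip.snapshot(c);cv2.imwrite(f"pics/{c}0.png",o["frame"])
    print(c,np.round(o["t"],3).tolist(),np.round(o["R"],2).tolist())
    for l in("wide_module","narrow_module","wide_lip","narrow_lip","mailer","cuvette_case","oil_bottle","canister"):
        print(l,[(np.round(d["point"],4).tolist(),round(float(d["score"]),2)) for d in manip.spot_point(l,c)[:2]])
E
```

```text
{'time_s': 0.0, 'joint_positions': [-75.173, 26.837, -0.663, 91.882, 0.342, 61.386, -3.228], 'qvel': [-0.048, -0.029, -0.011, 0.005, 0.038, -0.029, 0.017], 'joint_efforts': [-0.001, -53.238, 0.021, -25.13, 0.011, 0.008, -0.0], 'tcp_pos': [0.193, 0.62, 0.23], 'orientation': [-179.897, 0.006, 162.701], 'wrist_force': [0.884, -0.268, -0.644], 'moment': [0.01, 0.032, 0.015], 'gripper_force': 0.0, 'width': 0.085}
top [0.159, 0.668, 0.888] [[0.01, -1.0, 0.01], [-1.0, -0.01, -0.08], [0.08, -0.01, -1.0]]
wide_module [([0.6853, 0.0459, 0.0006], 0.83), ([0.6961, 0.1904, -0.0038], 0.53)]
narrow_module []
wide_lip [([0.5647, 0.0653, 0.041], 0.57)]
narrow_lip [([0.4843, 0.296, 0.0411], 0.76)]
mailer []
cuvette_case [([0.7163, 0.0305, 0.0531], 0.88), ([0.6967, 0.1916, 0.0001], 0.22)]
oil_bottle [([0.6952, 0.1887, -0.0012], 0.56)]
canister [([0.7302, 0.3215, 0.0547], 0.83)]
side [0.479, 0.432, 0.587] [[-0.47, -0.88, -0.01], [-0.69, 0.37, -0.62], [0.55, -0.29, -0.78]]
wide_module [([0.6856, 0.0498, -0.0021], 0.91)]
narrow_module [([0.6826, 0.3082, -0.0034], 0.73)]
wide_lip [([0.5643, 0.0657, 0.041], 0.84), ([0.7275, 0.3191, 0.0541], 0.75)]
narrow_lip [([0.4857, 0.2935, 0.0385], 0.67)]
mailer [([0.6402, 0.0575, 0.0101], 0.47)]
cuvette_case [([0.7155, 0.0286, 0.0527], 0.7)]
oil_bottle []
canister [([0.7262, 0.3177, 0.0503], 0.7)]
```

View pics/top0.png

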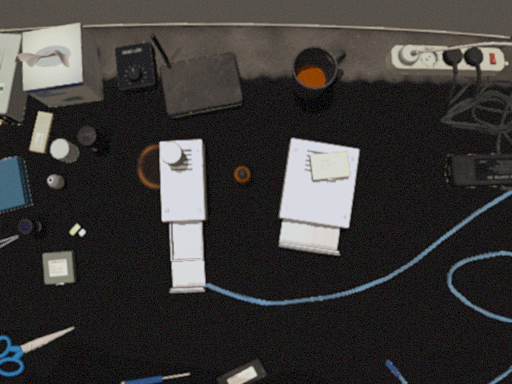

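View pics/side0.png

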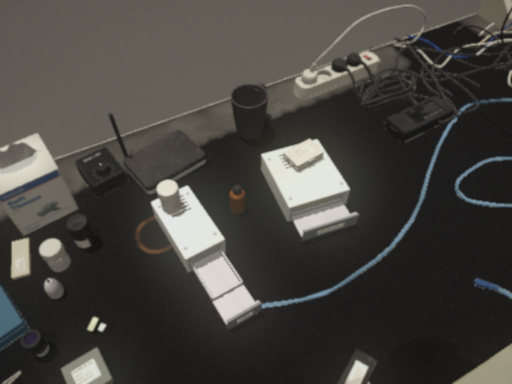

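```bash
cat > h.py <<'E'
from rig import manip
import cv2,numpy as np
def cloud(c):
    o=manip.snapshot(c);K=np.array(o["camera_matrix"]);z=o["z_map"]
    v,u=np.mgrid[:384,:512]
    n=cv2.undistortPoints(np.stack([u,v],-1).reshape(-1,1,2).astype(np.float64),K,np.array(o["dist"],float)).reshape(-1,2)
    P=np.c_[n,np.ones(len(n))]*z.reshape(-1,1)
    X=(P-np.array(o["t"]))@np.array(o["R"])
    X[z.ravel()==0]=np.nan
    return o,X.reshape(384,512,3)
E
python3 - <<'E'
from h import *
for c in("top","side"):
    o,X=cloud(c)
    for n in("wide","narrow"):
        # roof points
        for l in(n+"_module",n+"_lip"):
            m=manip.silhouettes(l,c)
            if not m: print(c,l,"none");continue
            P=X[m[0]["mask"]];P=P[~np.isnan(P[:,0])]
            for nm,lo,hi in(("roof",.047,.057),("lip",.034,.045)):
                Q=P[(P[:,2]>lo)&(P[:,2]<hi)]
                if len(Q)<20: continue
                r=cv2.minAreaRect(Q[:,:2].astype(np.float32)*1000)
                print(c,l,round(float(m[0]["score"]),2),nm,len(Q),np.round(np.percentile(Q,[2,50,98],axis=0)*1000).tolist(),np.round(r[0],1),np.round(r[1],1),round(r[2],1))
E
```

```text
top wide_module 0.89 roof 4426 [[612.0, -17.0, 48.0], [671.0, 59.0, 51.0], [759.0, 115.0, 54.0]] [686.   48.4] [131.4 149.1] 81.8
top wide_module 0.89 lip 280 [[552.0, 13.0, 36.0], [563.0, 71.0, 39.0], [723.0, 121.0, 43.0]] [638.6 100.6] [229.7  96.7] 24.2
top wide_lip 0.65 lip 239 [[554.0, 17.0, 36.0], [563.0, 70.0, 39.0], [572.0, 120.0, 42.0]] [562.8  67.8] [110.9   7.9] 81.6
top narrow_module 0.66 roof 2845 [[616.0, 267.0, 48.0], [676.0, 300.0, 51.0], [758.0, 344.0, 54.0]] [687.4 306.1] [148.6  81.5] 3.5
top narrow_module 0.66 lip 183 [[479.0, 264.0, 35.0], [484.0, 284.0, 39.0], [747.0, 324.0, 44.0]] [614.1 267.5] [ 63.  289.6] 78.9
top narrow_lip 0.89 lip 140 [[479.0, 264.0, 35.0], [482.0, 295.0, 39.0], [486.0, 325.0, 41.0]] [482.9 293.9] [ 8.2 64.4] 3.2
side wide_module 0.9 roof 2754 [[609.0, -10.0, 48.0], [662.0, 68.0, 51.0], [758.0, 118.0, 53.0]] [684.3  50.8] [129.6 151.5] 81.8
side wide_module 0.9 lip 384 [[551.0, 1.0, 35.0], [565.0, 91.0, 38.0], [749.0, 124.0, 44.0]] [654.6  55.9] [128.9 198.4] 81.9
side wide_lip 0.98 lip 264 [[551.0, 17.0, 35.0], [561.0, 71.0, 38.0], [571.0, 123.0, 41.0]] [567.4  79.2] [127.8  47.4] 59.1
side narrow_module 0.68 lip 204 [[476.0, 266.0, 34.0], [481.0, 297.0, 38.0], [486.0, 327.0, 40.0]] [481.2 296.3] [ 8.7 64.1] 3.5
side narrow_lip 0.94 lip 200 [[476.0, 267.0, 34.0], [481.0, 298.0, 38.0], [486.0, 327.0, 40.0]] [531.5 326.5] [150.9  57.1] 29.7
```

The top view shows the narrow unit (roof at px 183,180) with its tray out and its lip at about (188,290). The wide unit (320,183) is shut, with its lip at about (309,251). The case, bottle (242,174) and canister (173,154) match the network reports. Estimated yaws are -8.3° for the wide unit and +3.4° for the narrow one, and the narrow tray is about 80 mm out. I'll shut the fingers and go in front of the narrow lip.

Emit:
{"method": "move_arm", "body": {
  "commands": [
    [2.4, -3.3, -0.5, 0, 0, 0.036, 0],
    [2.4, -3.3, -0.5, 0, 0, 0.036, 0],
    [2.4, -3.3, -0.5, 0, 0, 0.036, 0],
    [2.4, -3.3, -0.5, 0, 0, 0.036, 0],
    [2.4, -3.3, -0.5, 0, 0, 0.036, 0],
    [2.4, -3.3, -0.5, 0, 0, 0.036, 0],
    [2.4, -3.3, -0.5, 0, 0, 0.036, 0],
    [2.4, -3.3, -0.5, 0, 0, 0.036, 0],
    [2.4, -3.3, -0.5, 0, 0, 0.036, 0],
    [2.4, -3.3, -0.5, 0, 0, 0.036, 0]
  ]
}}

```text
time_s: 2.4
tcp_pos: [0.4342, 0.2893, 0.1814]
orientation: [180.0, 0.0, -176.6]
wrist_force: [0.6, 0.1, 1.0]
width: 0.0
gripper_force: 0.0
```

Emit:
{"method": "move_arm", "body": {
  "commands": [
    [0, 0.2, -2.5, 0, 0, 0, 0],
    [0, 0, -2.5, 0, 0, 0, 0],
    [0, 0, -2.5, 0, 0, 0, 0],
    [0, 0, -2.5, 0, 0, 0, 0],
    [0, 0, -2.5, 0, 0, 0, 0],
    [0, 0, -2, 0, 0, 0, 0],
    [0, 0, -1.4, 0, 0, 0, 0],
    [0, 0, 0, 0, 0, 0, 0],
    [0, 0, 0, 0, 0, 0, 0],
    [0, 0, 0, 0, 0, 0, 0]
  ]
}}

```text
time_s: 3.4
tcp_pos: [0.434, 0.2932, 0.0233]
orientation: [179.9, 0.1, -176.7]
wrist_force: [-0.0, 0.9, -0.2]
width: 0.0001
gripper_force: 0.0
```

```bash
python3 - <<'E'
from h import *
o=manip.snapshot("side");cv2.imwrite("pics/s1.png",cv2.resize(o["frame"][150:350,120:380],(780,600)))
E
```

```text
(no output)
```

View pics/s1.png

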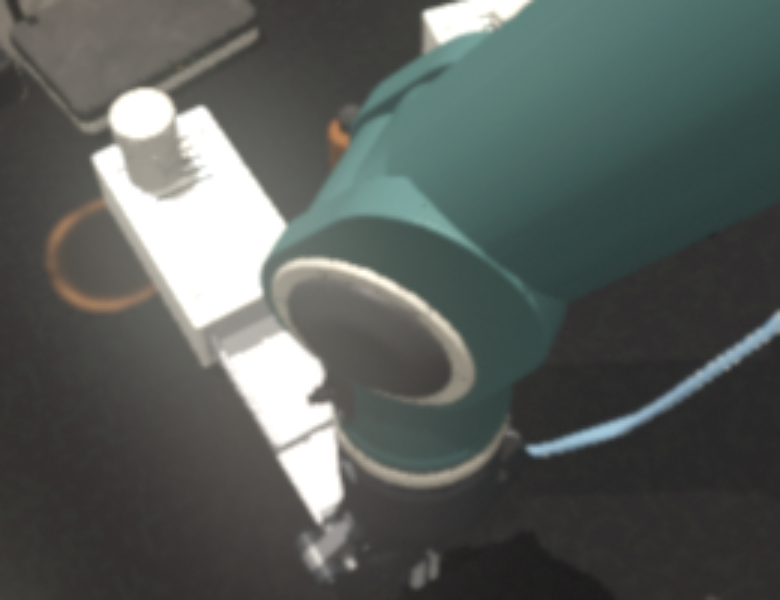

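The arm hides the fingertips, but the bystanders are untouched. I'll push along the tray axis at a moderate speed.

Emit:
{"method": "move_arm", "body": {
  "commands": [
    [1, 0.04, 0, 0, 0, 0, 0],
    [1, 0.04, 0, 0, 0, 0, 0],
    [1, 0.05, 0, 0, 0, 0, 0],
    [1, 0.05, 0, 0, 0, 0, 0],
    [1, 0.05, 0, 0, 0, 0, 0],
    [1, 0.05, 0, 0, 0, 0, 0],
    [1, 0.05, 0, 0, 0, 0, 0],
    [1, 0.05, 0, 0, 0, 0, 0],
    [0.8, 0.05, 0, 0, 0, 0, 0],
    [0.6, 0.03, 0, 0, 0, 0, 0]
  ]
}}

```text
time_s: 4.45
tcp_pos: [0.528, 0.2973, 0.0222]
orientation: [180.0, 0.0, -176.7]
wrist_force: [-1.3, 0.9, 1.5]
width: 0.0001
gripper_force: 0.9
```

Contact has been made, with friction-level force. I'll continue slowly to the end stop.

Emit:
{"method": "move_arm", "body": {
  "commands": [
    [0.4, 0.02, 0, 0, 0, 0, 0],
    [0.4, 0.02, 0, 0, 0, 0, 0],
    [0.3, 0.02, 0, 0, 0, 0, 0],
    [0.2, 0.01, 0, 0, 0, 0, 0],
    [0.2, 0.01, 0, 0, 0, 0, 0],
    [0.1, 0, 0, 0, 0, 0, 0],
    [0.1, 0, 0, 0, 0, 0, 0],
    [0.1, 0, 0, 0, 0, 0, 0],
    [0, 0, 0, 0, 0, 0, 0],
    [0, 0, 0, 0, 0, 0, 0]
  ]
}}

```text
time_s: 5.45
tcp_pos: [0.5454, 0.2979, 0.0223]
orientation: [-180.0, 0.0, -176.7]
wrist_force: [-1.3, 0.6, -0.3]
width: 0.0001
gripper_force: 0.5
```

Emit:
{"method": "move_arm", "body": {
  "commands": [
    [0.1, 0, 0, 0, 0, 0, 0],
    [0.1, 0, 0, 0, 0, 0, 0],
    [0.1, 0, 0, 0, 0, 0, 0],
    [0.1, 0, 0, 0, 0, 0, 0],
    [0.1, 0, 0, 0, 0, 0, 0],
    [0, 0, 0, 0, 0, 0, 0],
    [0, 0, 0, 0, 0, 0, 0],
    [0, 0, 0, 0, 0, 0, 0],
    [0, 0, 0, 0, 0, 0, 0],
    [0, 0, 0, 0, 0, 0, 0]
  ]
}}

```text
time_s: 6.45
tcp_pos: [0.5476, 0.298, 0.0222]
orientation: [-179.9, -0.3, -176.6]
wrist_force: [-8.2, -0.6, 6.4]
width: -0.0004
gripper_force: 4.4
```

Force is rising at 0.5476, which matches the expected home position. I'll press a little more to confirm.

Emit:
{"method": "move_arm", "body": {
  "commands": [
    [0.1, 0, 0, 0, 0, 0, 0],
    [0.1, 0, 0, 0, 0, 0, 0],
    [0.1, 0, 0, 0, 0, 0, 0],
    [0, 0, 0, 0, 0, 0, 0],
    [0, 0, 0, 0, 0, 0, 0],
    [-0.3, 0, 0, 0, 0, 0, 0],
    [-0.6, 0, 0, 0, 0, 0, 0],
    [-2, 0, 0, 0, 0, 0, 0],
    [-3, 0, 0, 0, 0, 0, 0],
    [-3, 0, 0, 0, 0, 0, 0]
  ]
}}

```text
time_s: 7.45
tcp_pos: [0.4646, 0.2977, 0.0225]
orientation: [180.0, 0.1, -176.7]
wrist_force: [-0.1, 0.0, 0.3]
width: -0.0002
gripper_force: 0.0
```

Emit:
{"method": "move_arm", "body": {
  "commands": [
    [0, 0, 3, 0, 0, 0, 0],
    [0, 0, 4, 0, 0, 0, 0],
    [0, 0, 4, 0, 0, 0, 0],
    [2, -3.9, 1.5, 0, 0, -0.034, 0],
    [2, -3.9, 0, 0, 0, -0.034, 0],
    [2, -3.9, 0, 0, 0, -0.034, 0],
    [2, -3.9, 0, 0, 0, -0.034, 0],
    [2, -3.9, 0, 0, 0, -0.034, 0],
    [2.2, -3.9, 0, 0, 0, -0.034, 0],
    [0, 0, 0, 0, 0, 0, 0]
  ]
}}

```text
time_s: 8.45
tcp_pos: [0.5897, 0.0553, 0.148]
orientation: [-179.8, 0.3, 171.0]
wrist_force: [0.1, -1.0, 0.3]
width: -0.0003
gripper_force: 0.0
```

```bash
python3 - <<'E'
from h import *
print(np.round(manip.state()["tcp_pos"],4))
for c in("wrist","top","side"):
    o=manip.snapshot(c)
    if c!="top": cv2.imwrite(f"pics/{c}2.png",o["frame"])
    for l in("wide_lip","narrow_lip","wide_module","narrow_module","cuvette_case","oil_bottle","canister"):
        print(c,l,[(np.round(d["point"],4).tolist(),round(float(d["score"]),2)) for d in manip.spot_point(l,c)[:1]])
E
```

```text
[0.5897 0.0553 0.148 ]
wrist wide_lip [([0.5712, 0.0631, 0.0437], 0.88)]
wrist narrow_lip [([0.5675, 0.0653, 0.0393], 0.52)]
wrist wide_module []
wrist narrow_module [([0.6877, 0.3073, -0.0048], 0.67)]
wrist cuvette_case [([0.7171, 0.0315, 0.0557], 0.52)]
wrist oil_bottle []
wrist canister []
top wide_lip [([0.5619, 0.0659, 0.0419], 0.92)]
top narrow_lip [([0.5658, 0.3001, 0.0444], 0.84)]
top wide_module [([0.6883, 0.0478, -0.0011], 0.8)]
top narrow_module [([0.6888, 0.3052, -0.0011], 0.56)]
top cuvette_case [([0.7145, 0.0327, 0.0518], 0.81)]
top oil_bottle [([0.6969, 0.191, 0.0005], 0.57)]
top canister [([0.7322, 0.3195, 0.0522], 0.8)]
side wide_lip [([0.5634, 0.0652, 0.0404], 0.74)]
side narrow_lip [([0.567, 0.2987, 0.0378], 0.78)]
side wide_module [([0.6848, 0.0459, -0.0035], 0.68)]
side narrow_module [([0.6832, 0.3084, -0.0012], 0.7)]
side cuvette_case [([0.7151, 0.0332, 0.0524], 0.67)]
side oil_bottle [([0.6977, 0.1945, -0.0012], 0.57)]
side canister [([0.7285, 0.3201, 0.0562], 0.89)]
```

View pics/wrist2.png

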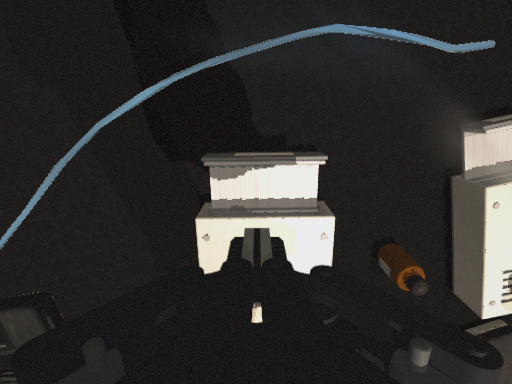

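View pics/side2.png

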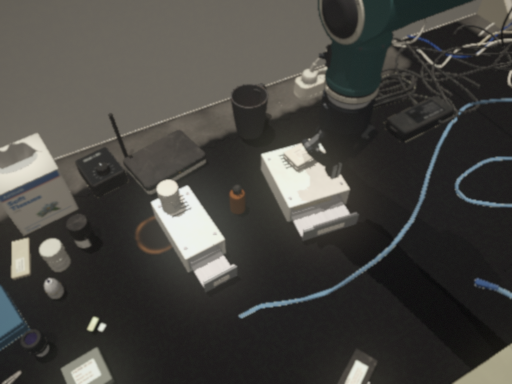

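The narrow tray is home: its lip is at x≈0.566, with 0.566 expected. In the wrist view the shut fingers (260,240) are centred above the wide tray, and the finger space spans rows 165–200. I'll descend partway and let the arm settle.

Emit:
{"method": "move_arm", "body": {
  "commands": [
    [0, 0, 0, 0, 0, 0, 0],
    [0, 0, -2, 0, 0, 0, 0],
    [0, 0, -3, 0, 0, 0, 0],
    [0, 0, -2, 0, 0, 0, 0],
    [0, 0, 0, 0, 0, 0, 0],
    [0, 0, 0, 0, 0, 0, 0],
    [0, 0, 0, 0, 0, 0, 0],
    [0, 0, 0, 0, 0, 0, 0],
    [0, 0, 0, 0, 0, 0, 0],
    [0, 0, 0, 0, 0, 0, 0]
  ]
}}

```text
time_s: 10.65
tcp_pos: [0.5866, 0.0641, 0.0779]
orientation: [180.0, 0.1, 171.6]
wrist_force: [0.4, -0.6, -0.5]
width: 0.0002
gripper_force: 0.0
```

Emit:
{"method": "move_arm", "body": {
  "commands": [
    [0, 0, -1, 0, 0, 0, 0],
    [0, 0, -1.5, 0, 0, 0, 0],
    [0, 0, -1.5, 0, 0, 0, 0],
    [0, 0, -1, 0, 0, 0, 0],
    [0, 0, -0.6, 0, 0, 0, 0],
    [0, 0, 0, 0, 0, 0, 0],
    [0, 0, 0, 0, 0, 0, 0],
    [0, 0, 0, 0, 0, 0, 0],
    [0, 0, 0, 0, 0, 0, 0],
    [0, 0, 0, 0, 0, 0, 0]
  ]
}}

```text
time_s: 11.65
tcp_pos: [0.5865, 0.0641, 0.0218]
orientation: [180.0, 0.0, 171.6]
wrist_force: [0.7, -0.6, -0.2]
width: -0.0002
gripper_force: 0.0
```

It's in the finger space without contact. Now I'll pull along the tray axis.

Emit:
{"method": "move_arm", "body": {
  "commands": [
    [-0.5, 0.07, 0, 0, 0, 0, 0],
    [-0.5, 0.07, 0, 0, 0, 0, 0],
    [-0.5, 0.07, 0, 0, 0, 0, 0],
    [-0.8, 0.12, 0, 0, 0, 0, 0],
    [-1, 0.15, 0, 0, 0, 0, 0],
    [-1, 0.15, 0, 0, 0, 0, 0],
    [-1, 0.15, 0, 0, 0, 0, 0],
    [-1, 0.15, 0, 0, 0, 0, 0],
    [-1, 0.15, 0, 0, 0, 0, 0],
    [-0.8, 0.12, 0, 0, 0, 0, 0]
  ]
}}

```text
time_s: 12.65
tcp_pos: [0.5042, 0.0761, 0.0213]
orientation: [-180.0, -0.0, 171.7]
wrist_force: [0.6, -1.1, 0.5]
width: -0.0002
gripper_force: 0.9
```

Emit:
{"method": "move_arm", "body": {
  "commands": [
    [-0.5, 0.07, 0, 0, 0, 0, 0],
    [-0.3, 0.04, 0, 0, 0, 0, 0],
    [-0.3, 0.04, 0, 0, 0, 0, 0],
    [-0.2, 0.03, 0, 0, 0, 0, 0],
    [-0.1, 0.02, 0, 0, 0, 0, 0],
    [-0.1, 0.01, 0, 0, 0, 0, 0],
    [0, 0, 0, 0, 0, 0, 0],
    [0, 0, 0, 0, 0, 0, 0],
    [0, 0, 0, 0, 0, 0, 0],
    [0, 0, 0, 0, 0, 0, 0]
  ]
}}

```text
time_s: 13.65
tcp_pos: [0.4901, 0.0782, 0.0212]
orientation: [180.0, -0.0, 171.6]
wrist_force: [0.8, 0.2, 0.1]
width: -0.0001
gripper_force: 0.4
```

Emit:
{"method": "move_arm", "body": {
  "commands": [
    [-0.1, 0.01, 0, 0, 0, 0, 0],
    [-0.1, 0.02, 0, 0, 0, 0, 0],
    [-0.1, 0.01, 0, 0, 0, 0, 0],
    [-0.1, 0.02, 0, 0, 0, 0, 0],
    [-0.1, 0.01, 0, 0, 0, 0, 0],
    [-0.1, 0.01, 0, 0, 0, 0, 0],
    [0, 0, 0, 0, 0, 0, 0],
    [0, 0, 0, 0, 0, 0, 0],
    [0, 0, 0, 0, 0, 0, 0],
    [0, 0, 0, 0, 0, 0, 0]
  ]
}}

```text
time_s: 14.65
tcp_pos: [0.4879, 0.0786, 0.0218]
orientation: [179.9, 0.4, 171.6]
wrist_force: [8.9, -1.1, -7.8]
width: -0.0005
gripper_force: 4.7
```

The stop is reached at 0.4879, with 0.4876 expected. I'll press slightly, then back off the lip and lift.

Emit:
{"method": "move_arm", "body": {
  "commands": [
    [-0.1, 0.01, 0, 0, 0, 0, 0],
    [-0.1, 0.02, 0, 0, 0, 0, 0],
    [-0.1, 0.01, 0, 0, 0, 0, 0],
    [0, 0, 0, 0, 0, 0, 0],
    [0, 0, 0, 0, 0, 0, 0],
    [0.5, -0.07, 0, 0, 0, 0, 0],
    [0.6, -0.09, 0, 0, 0, 0, 0],
    [0.6, -0.09, 0, 0, 0, 0, 0],
    [0, 0, 0, 0, 0, 0, 0],
    [0, 0, 0, 0, 0, 0, 0]
  ]
}}

```text
time_s: 15.65
tcp_pos: [0.4977, 0.0768, 0.0211]
orientation: [-180.0, -0.1, 171.6]
wrist_force: [-0.2, -0.4, 0.1]
width: -0.0
gripper_force: 0.0
```

Emit:
{"method": "move_arm", "body": {
  "commands": [
    [0, 0, 1, 0, 0, 0, 0],
    [0, 0, 2, 0, 0, 0, 0],
    [0, 0, 3, 0, 0, 0, 0],
    [0, 0, 4, 0, 0, 0, 0],
    [0, 0, 4, 0, 0, 0, 0],
    [-1, 4, 2, 0, 0, 0, 0],
    [-1, 4, 0, 0, 0, 0, 0],
    [-1, 4, 0, 0, 0, 0, 0],
    [0, 0, 0, 0, 0, 0, 0],
    [0, 0, 0, 0, 0, 0, 0]
  ]
}}

```text
time_s: 16.65
tcp_pos: [0.4675, 0.1975, 0.1818]
orientation: [-180.0, 0.0, 171.8]
wrist_force: [-0.1, -0.8, -0.6]
width: 0.0
gripper_force: 0.0
```

```bash
python3 - <<'E'
from h import *
s=manip.state();print(np.round(s["tcp_pos"],4),s["time_s"],np.round(s["wrist_force"],1))
for c in("top","side"):
    o=manip.snapshot(c)
    if c=="side": cv2.imwrite(f"pics/{c}3.png",o["frame"])
    for l in("wide_lip","narrow_lip","mailer","cuvette_case","oil_bottle","canister"):
        print(c,l,[(np.round(d["point"],4).tolist(),round(float(d["score"]),2)) for d in manip.spot_point(l,c)[:1]])
E
```

```text
[0.4675 0.1975 0.1818] 16.65 [-0.1 -0.8 -0.6]
top wide_lip [([0.4761, 0.0778, 0.0388], 0.77)]
top narrow_lip [([0.5666, 0.3024, 0.0377], 0.92)]
top mailer [([0.5532, 0.072, 0.0101], 0.62)]
top cuvette_case [([0.715, 0.0308, 0.0519], 0.81)]
top oil_bottle [([0.6978, 0.1872, -0.0029], 0.6)]
top canister [([0.7314, 0.319, 0.0535], 0.84)]
side wide_lip [([0.4739, 0.0827, 0.0412], 0.74)]
side narrow_lip [([0.5646, 0.3022, 0.037], 0.73)]
side mailer [([0.5508, 0.0698, 0.008], 0.74)]
side cuvette_case []
side oil_bottle [([0.6978, 0.1928, -0.0019], 0.6)]
side canister [([0.7272, 0.3174, 0.0532], 0.63)]
```

View pics/side3.png

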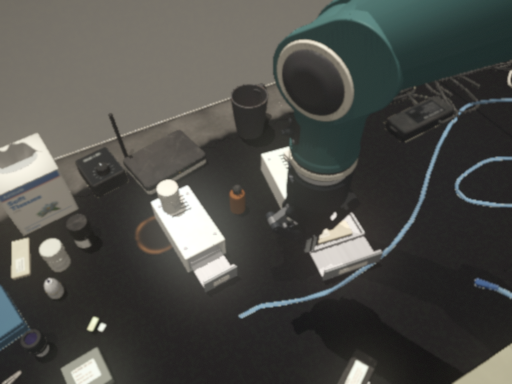

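The wide tray is fully out, with its lip at about (355,265) and the slide holder lying in it. The narrow tray is home (220,272), and the bystanders haven't moved. I'm handing in.

```bash
python3 -c "
from rig import manip
print(manip.finish_job())"
```

```text
the job is handed in; nothing more can be done
None
```

I pushed the narrow tray fully home and then drew the wide tray out to its stop (lip moved about 90 mm); the slide holder and bystanders look undisturbed, and the job was handed in at about 17 s with no verdict returned.

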